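# Put the pot on the warmer and set its recessed thermostat

## Robot

A 6-joint arm with a two-finger parallel gripper is mounted at the origin on a cart in front of the work surface, level with it; the furniture and walls round the work are solid. World frame = base frame: x ahead of the robot, y to its left, z up, the work surface at z = 0. Lengths are in mm, angles in rad, forces in N, time in s.
With the tool pointing down it reaches from about 300 to 775 mm from the base axis. Payload 14.6 kg.
Tool frame: the origin (TCP) lies between the finger pads; the fingertips stand 19 mm ahead of it and the grasp point (between the pads) is the TCP (manip.tcp_to_tips is the distance from the TCP to the fingertips, in mm); x points along the fingers, z is the direction in which the jaws open and shut, and the axes are right-handed (so a half turn about x gives the same grasp; the last joint's range is limited). The gripper opens to 94 mm and grips with 3 to 60 N. Pads are 16 mm wide; open, the fingers measure 119 mm over their backs; the gripper's body (75 mm by 177 mm) begins 78 mm behind the grasp point.
Start: joints at [-0.067, 0.3, 1.521, -0, 1.321, -0.067], TCP at [549.99, -0.002, 224.446] pointing down, gripper open.
Joint ranges: [-3.03, 3.03], [-0.79, 2.21], [0.23, 2.52], [-1.04, 4.18], [0, 3.07], [-2.55, 2.55]. Speed limits (rad/s): [2.22, 2.22, 2.57, 3.14, 3.14, 3.14].

## Interface

Orientations are given as [roll, pitch, yaw] about the fixed x, y, z axes, in that order (R = Rz(yaw) Ry(pitch) Rx(roll)).
In Python, from cell import manip gives the robot as it stands.
- The arm moves only by the tool jog_arm, never from a script. Its argument "moves" is a list that holds one entry, the list of rows, each a list of 6 numbers: the shift along the world's x, y, z in mm, then the turn, a rotation vector about the world's x, y, z in degrees. In form: [[[dx, dy, dz, wx, wy, wz], ...]]. A call has 1 to 5 rows; each row shifts and turns the pose as measured when the row begins; what a row does not reach is not made up. A row lasts 1/10 s, in which the tool goes at most 50 mm and 8.59 degrees, less where a joint would pass 70% of its speed; a pose out of reach is approached as far as the arm can. A call is refused whole if a number of a shift passes 50 or a number of a turn 8.59, either way. A call with a gripper value outside its range is refused whole. "gripper" is the opening, from -1 (shut) to 1 (fully open), set as the call begins (left out, the last holds). The fingers move at their own pace and stop on an object; "squeeze" is the grip in N (left out, the last holds). Time passes only in rows, so rows that do not move let the fingers close. It gives the time, the measured TCP pose, the force and the opening at its end, in the units of the state.
- manip.read_state(): the state, without advancing time (a new reading comes with each control period).
- manip.camera(name): name is "scene" or "side" or "wrist"; returns (picture, depth): 420x560x3 uint8, blue, green, red; 420x560 float32, mm along the optical axis (not along the pixel's ray), 0 where there is no reading.
- manip.camera_params(name): a dict with "fx", "fy", "cx", "cy" (pixels), "rvec" (rotation vector, rad) and "tvec" (3), from world to camera coordinates, as OpenCV has them. Camera axes: x right, y down, z forward; pixel columns grow to the right and rows downward; lengths in mm; the calibration is good to about 2 mm. The wrist camera is an equidistant fisheye: a pixel r from the principal point sees the ray r / f radians off the axis. A picture is of the moment at which its call begins: read the wrist's pose just before it. camera_params takes no time and is no camera call; for the wrist camera it gives the pose at the moment of the call.
- manip.sign_off(): hands the job in, once; it reports no verdict.
The state is a dict: "clock": time; "joints": joint angles; "qd": joint speeds; "effort": joint torques, N m; "eef_pos": TCP position; "eef_rot": TCP orientation; "wrist_force": force on the tool from outside, world axes, zero at the start; "moment": the same for the moment, N m; "finger_gap": finger opening in mm.
Only numpy, scipy, OpenCV 4.12 (cv2) and the standard library are available. Lean on these libraries where they do the work, as an engineer would, in place of code of your own. Each camera call takes 0.05 s, during which the arm holds its last target. There are 200 camera calls.

## Task

First stand the lidded pot upright in the middle of the warmer's round plate and let go of it. Then turn the thermostat knob, sunk in the sloping panel, clockwise until its white line points at the two-dot mark (straight up the slope). Leave the jam jar, the kitchen timer and the steel bowl where they are.

Things in the scene. Friction and masses are not known exactly. Their poses are not given: they have to be found in the camera images.
- pot_mid (a point): Loose steel pot with fixed lid, one rigid piece, 0.4 kg, 106 mm across, 106 mm high, standing on the table. Point on its axis half-way up (53 mm above its underside); z up. On top a black bar handle along the point's x: 70 long, 14 wide (y), 20 mm high; its centre 43 mm above the point. The lid top is 23 mm above the point; 10 mm posts at x = +-24 mm carry the bar.
- plate_top (a point): Centre of the top of the warmer's round steel warming plate, 132 mm in diameter, a raised disc 58 mm above the table on the right half of the warmer; z up, x to the warmer's back, y to its left. The control head's near side wall is 105 mm from this point along y.
- warmer: The warmer: metal appliance fixed to the table, 190 mm deep (x) by 380 mm wide (y), base 50 mm high. Origin: centre of its underside; x to its back, y to its left. Plate on its right half; on its left half the control head, 170 mm wide, 150 mm high, with a panel sloping 35 degrees from level that faces up and to the front (-x).
- knob_grip (a point): On the thermostat knob's axis, half-way up its black grip bar; turns with the knob. z: out of the panel along the axis (35 degrees from vertical, leaning to the warmer's front); y: along the bar to the end with the white line; x: across it. Bar 64 mm long (y), 16 wide (x), 28 high (14 mm below to 14 above the point). A collar at its foot, 40 mm in diameter, ends 13 mm below the point.
- recess_mouth (a point): Centre of the mouth of the round recess in which the knob stands, on the panel's face, on the knob's axis, 16 mm out from point knob_grip; z: out of the panel, x: up the slope. Recess 86 mm in diameter, 34 mm deep: 35 mm free on either flat side of the bar, 11 mm at its ends. The panel measures 150 mm along the slope, 170 mm across.
- thermostat (a joint): Knob angle in rad, growing clockwise as seen facing the panel, 0 to 3.14. Light friction (0.06 N m), no clicks, stays where left. 0: white line points level to the warmer's left, at the bar mark (off); 0.785: one dot; 1.571: two dots, straight up the slope; 2.356: three dots; 3.142: four dots, to the right. Starts between off and one dot.
- jam_jar: Bystander: open jam jar with a spreader standing in it, 76 mm in diameter, 157 mm high; origin at the centre of its underside.
- dial_timer: Bystander: round cream kitchen timer, 64 mm in diameter, 44 mm high; origin at the centre of its underside.
- prep_bowl: Bystander: small steel bowl, 110 mm in diameter, 42 mm high; origin at the centre of its underside.
Not all that is in view belongs to the job. What is shaped like the part that bears pot_mid but red or turquoise is not meant.

How it is judged (in metres and radians):
On the way, in this order (a step that is already met when the one before it is completed fails the run):
1. the pot stands upright in the middle of the warming plate, let go (horizontal distance between pot_mid and plate_top below 0.025 m and z of pot_mid in the frame of plate_top between 0.047 and 0.059 m and angle between pot_mid's own z axis and vertical below 0.08 rad and contact force between the fingers and pot below 0.3 N), for 0.2 s.
2. the thermostat points at the two-dot mark (value of joint thermostat between 1.431 and 1.711 rad and not (velocity of joint thermostat above 0.05 rad/s) and not (velocity of joint thermostat below -0.05 rad/s)), for 0.2 s.
At the end, for the whole second after the job is handed in: The pot stands at rest and upright on the warming plate, its axis within 25 mm of the plate's centre, released, and the thermostat rests within 0.14 rad (8 degrees) of the two-dot mark (1.571 rad) (all of step 1 and all of step 2 and linear speed of pot below 0.02 m/s); the robot touches nothing.
It fails at once if the jam jar is moved by more than 30 mm (distance of jam_jar from where it was at the start of the episode above 0.03 m).
It fails at once if the kitchen timer is moved by more than 30 mm (distance of dial_timer from where it was at the start of the episode above 0.03 m).
It fails at once if the steel bowl is moved by more than 30 mm (distance of prep_bowl from where it was at the start of the episode above 0.03 m).
It also fails if it takes over 58 s, if anything falls off the work surface, if the arm or the gripper's body presses on something with over 40 N, if the wrist force passes 120 N, or if a joint passes its speed limit or range.

## Working session

There is one attempt and no reset: what is moved stays moved. The work goes in short steps, Python scripts to look and compute and a tool call to move; the robot and the scene stay as the last step left them, time stands still between calls to the robot, and variables do not carry over. Pictures are saved under pics/ and viewed, about 8 in all and at most 12, crops included, and the job is handed in when it is done.

Besides the shell and the picture viewer there is one more tool, called after "Call:" by a JSON object that holds its "name" and its "arguments", one argument or row to a line. jog_arm: Moves the arm, as the interface text tells. Its arguments: {"type":"object","properties":{"moves":{"type":"array","items":{"type":"array","items":{"type":"array","items":{"type":"number"}}}},"gripper":{"type":"number"},"squeeze":{"type":"number"}},"required":["moves"]}

```bash
mkdir -p pics
cat > h.py <<'E'
import numpy as np, cv2
from cell import manip
def snap(n,tag):
    p=manip.camera_params(n); im,d=manip.camera(n); cv2.imwrite(f'pics/{tag}.png',im); np.savez(f'pics/{tag}.npz',d=d,im=im,**{k:np.array(v) for k,v in p.items()}); return im,d,p
def w(tag,u,v,win=1):
    z=np.load(f'pics/{tag}.npz'); d=z['d'][int(v)-win:int(v)+win+1,int(u)-win:int(u)+win+1]; d=np.median(d[d>0]) if (d>0).any() else np.nan
    R=cv2.Rodrigues(z['rvec'])[0]; a=(u-z['cx'])/z['fx']; b=(v-z['cy'])/z['fy']
    if tag.startswith('wrist'):
        r=np.hypot(a,b); s=np.tan(r)/r if r>0 else 1; a,b=a*s,b*s
    return R.T@(np.array([a*d,b*d,d])-z['tvec'].ravel())
E
python3 - <<'E'
from h import *
a=snap('scene','scene1')[0]; b=snap('side','side1')[0]
print(manip.read_state())
for n in('scene','side'):
  p=manip.camera_params(n);R=cv2.Rodrigues(np.array(p['rvec']))[0];print(n,-R.T@np.array(p['tvec']).ravel(),R[2])
E
```

```text
{'clock': 0.1, 'joints': array([-6.66000016e-02,  3.00432812e-01,  1.52151948e+00, -2.37898092e-05,
        1.32072148e+00, -6.65776836e-02]), 'qd': array([ 0.00087417, -0.00095035, -0.00372378,  0.00231782, -0.00062603,
        0.00097976]), 'effort': array([ 1.84928511e-03, -5.32644153e+01, -3.53284299e+01,  7.10431044e-02,
        2.34944851e-02, -7.30603051e-05]), 'eef_pos': array([5.49777666e+02, 6.08208240e-03, 2.23933385e+02]), 'eef_rot': array([3.09632619, 1.56971496, 3.09630977]), 'wrist_force': array([-0.1325905 ,  0.00121871,  0.02480492]), 'moment': array([-0.01190827,  0.0155964 , -0.00131717]), 'finger_gap': 93.58807909108967}
scene [-208.13137675  971.46152087 1030.00123078] [ 0.46637955 -0.65038389 -0.59957561]
side [256.45922381 879.64229362 918.94298165] [ 0.20614816 -0.73568681 -0.64518823]
```

View pics/scene1.png

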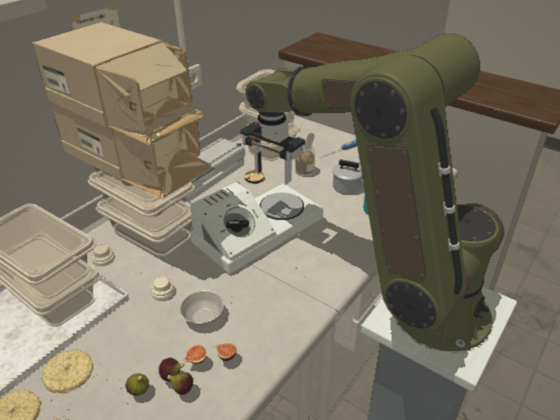

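View pics/side1.png

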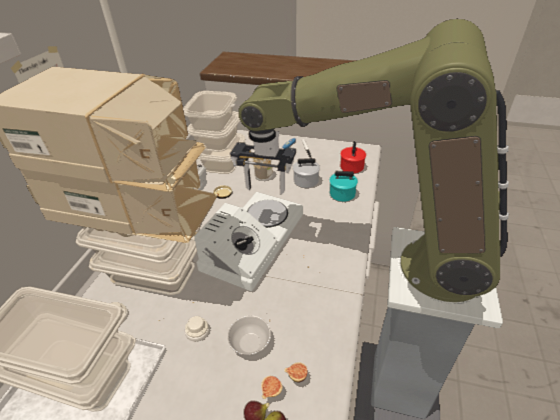

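Side view: the steel pot with a black bar is at (307,172). It could be confused with the turquoise pot (343,188) and the red pot (352,160), and by description I choose the steel one. The plate is at (268,212), the knob at (244,240), the jar at about (263,165), the timer at (196,327) and the bowl at (250,337).

Run:
```python
from h import *
im=cv2.imread('pics/side1.png')
cv2.imwrite('pics/crop1.png',cv2.resize(im[140:290,185:385],None,fx=4,fy=4,interpolation=cv2.INTER_CUBIC))
z=np.load('pics/side1.npz')
# points in world
pts=np.array([[w('side1',u,v,0) for u in range(180,400)] for v in range(130,300)])
P=pts.reshape(-1,3); P=P[~np.isnan(P).any(1)]
# plate
m=(abs(P[:,2]-58)<4); print('z58',m.sum(),np.median(P[m],0),P[m].min(0),P[m].max(0))
for u,v in[(268,212),(244,240),(307,178),(306,162),(300,161),(314,163),(263,165),(196,327),(250,337),(343,188)]:print(u,v,w('side1',u,v).round(0))
```

```text
z58 1121 [568.11713357 -77.19464626  58.69212215] [ 285.80405853 -482.05796708   54.00048503] [1031.4781142   215.7303331    61.99815232]
268 212 [568. -68.  60.]
244 240 [585. 122. 108.]
307 178 [ 481. -300.   52.]
306 162 [ 494. -343.   94.]
300 161 [ 516. -336.  100.]
314 163 [ 467. -364.   80.]
263 165 [543.  26. 316.]
196 327 [629. 392.  44.]
250 337 [496. 362.   1.]
343 188 [ 338. -247.   68.]
```

View pics/crop1.png

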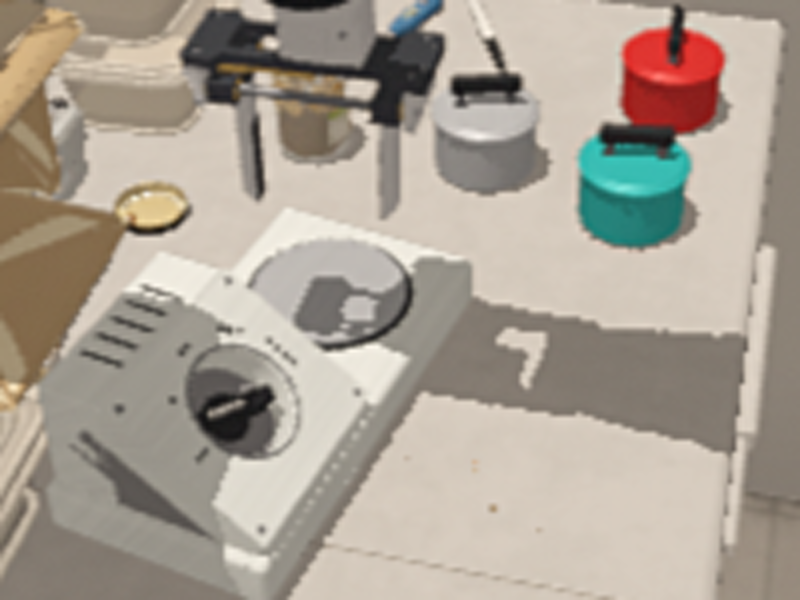

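The crop confirms it: the steel pot's bar spans crop (453–522, 85), the plate centre is at crop (331,292), and the knob's white line points toward the left end of the bar, crop (205,410).

```bash
cat >> h.py <<'E'
def wz(tag,u,v,zp):
    z=np.load(f'pics/{tag}.npz'); R=cv2.Rodrigues(z['rvec'])[0]; a=(u-z['cx'])/z['fx']; b=(v-z['cy'])/z['fy']
    if tag.startswith('wrist'):
        r=np.hypot(a,b); s=np.sin(r)/r; ray=np.array([a*s,b*s,np.cos(r)])
    else: ray=np.array([a,b,1])
    c=-R.T@z['tvec'].ravel(); q=R.T@ray; return c+q*(zp-c[2])/q[2]
def tcp():
    from scipy.spatial.transform import Rotation as Ro
    s=manip.read_state(); return s['eef_pos'],Ro.from_euler('xyz',s['eef_rot']).as_matrix()
E
python3 - <<'E'
from h import *
f=lambda x,y,z:wz('side1',185+x/4,140+y/4,z).round(0)
print('bar ends',f(453,87,98),f(522,83,98))
print('plate',f(331,292,58), 'rim',f(250,280,58),f(411,292,58))
print('base corner right front',f(470,300,2),'front left',f(270,598,2), 'back right top',f(290,208,50),'front right top',f(472,262,50))
print('jar base',f(318,150,5)); 
print(tcp())
s=np.load('pics/side1.npz')
# panel plane from depth around the knob
Q=np.array([w('side1',185+x/4,140+y/4,0) for x,y in[(230,280),(350,390),(265,530),(160,370),(120,410),(225,330),(300,380),(210,440)]]);print(Q.round(0))
E
```

```text
bar ends [ 522. -333.   98.] [ 460. -354.   98.]
plate [568. -65.  58.] rim [640. -64.  58.] [502. -80.  58.]
base corner right front [ 464. -144.    2.] front left [537. 213.   2.] back right top [ 639. -178.   50.] front right top [ 462. -140.   50.]
jar base [ 660. -330.    5.]
(array([5.49777666e+02, 6.08208240e-03, 2.23933385e+02]), array([[-1.08025456e-03,  1.64445414e-05,  9.99999416e-01],
       [ 4.89505012e-05,  9.99999999e-01, -1.63916720e-05],
       [-9.99999415e-01,  4.89327655e-05, -1.08025536e-03]]))
[[616.  34. 145.]
 [516.  60.  74.]
 [539. 204.  68.]
 [635. 137. 141.]
 [646. 185. 144.]
 [605.  80. 135.]
 [550.  76.  92.]
 [588. 168. 111.]]
```

Call:
{"name": "jog_arm", "arguments": {
  "moves": [
    [[-7,-40,0,0,0,-8],[-7,-40,0,0,0,-8],[-7,-40,0,0,0,-8],[-7,-40,0,0,0,-8],[-7,-40,0,0,0,-8]]
  ],
  "gripper": 0.1
}}

```text
clock: 0.6
eef_pos: [512.9, -202.0, 222.4]
eef_rot: [3.062, 1.567, 2.348]
wrist_force: [0.6, 1.2, -0.2]
finger_gap: 57.3
```

Call:
{"name": "jog_arm", "arguments": {
  "moves": [
    [[-6,-36,0,0,0,-8],[-6,-36,0,0,0,-8],[-6,-36,0,0,0,-8],[-6,-36,0,0,0,-8],[0,0,0,0,0,0]]
  ]
}}

```text
clock: 1.1
eef_pos: [484.9, -355.7, 220.4]
eef_rot: [-2.89, 1.564, 2.087]
wrist_force: [0.1, 0.3, -0.5]
finger_gap: 51.6
```

Run:
```python
from h import *
print(tcp()); a,d,p=snap('wrist','wrist1'); cv2.imwrite('pics/w1.png',cv2.resize(a,(800,600),interpolation=cv2.INTER_CUBIC)); print(p)
s=manip.read_state();print(s['clock'],s['joints'])
```

```text
(array([ 484.89105334, -355.69021627,  220.36963256]), array([[-0.0032787 ,  0.96515629,  0.26165356],
       [ 0.00577623,  0.26166888, -0.96514042],
       [-0.99997794, -0.00165304, -0.0064329 ]]))
{'fx': 325.19226210127806, 'fy': 325.19226210127806, 'cx': 279.416668343202, 'cy': 207.5969250427083, 'rvec': array([-2.31874874,  1.77249801,  0.25011693]), 'tvec': array([-468.38104493,  334.24361405,  490.42902965])}
1.15 [-0.69218805  0.42030647  1.36794956  0.00281305  1.35994918  0.60819669]
```

View pics/w1.png

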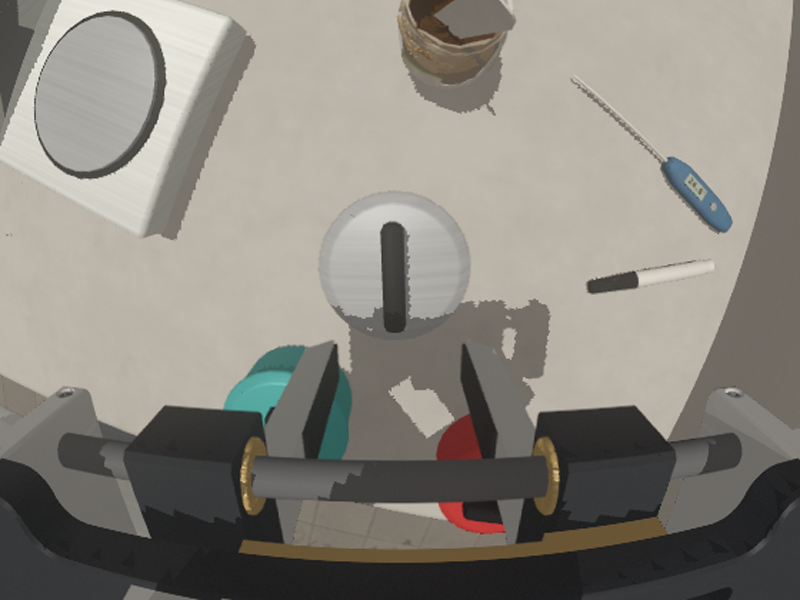

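The wrist view shows the pot's bar from (393,223) to (395,332), nearly parallel to the pads. The plate centre is at about (100,95) and the jar at (455,35).

Run:
```python
from h import *
a=wz('wrist1',393*.7,223*.7,104);b=wz('wrist1',395*.7,332*.7,104);print(a,b,(a+b)/2,np.degrees(np.arctan2(*(a-b)[[1,0]])),np.linalg.norm(a-b))
im=cv2.imread('pics/wrist1.png')
E=np.array([wz('wrist1',u*.7,v*.7,58) for u,v in[(35,110),(45,60),(75,22),(110,11),(145,25),(158,60),(152,110),(125,155),(90,178),(55,165)]]).astype(np.float32)[:,:2]
print(cv2.minEnclosingCircle(E),w('wrist1',70,66))
A=np.c_[2*E,np.ones(len(E))];s=np.linalg.lstsq(A,(E**2).sum(1),rcond=None)[0];print(s,np.sqrt(s[2]+s[0]**2+s[1]**2))
```

```text
[ 529.30498714 -338.72035164  104.        ] [ 463.34859706 -357.66978817  104.        ] [ 496.3267921  -348.19506991  104.        ] 16.029491375309718 68.62453305139232Traceback (most recent call last):
  File "<stdin>", line 5, in <module>
cv2.error: OpenCV(4.12.0) /io/opencv/modules/imgproc/src/shapedescr.cpp:201: error: (-215:Assertion failed) count >= 0 && (depth == CV_32F || depth == CV_32S) in function 'minEnclosingCircle'
```

Call:
{"name": "jog_arm", "arguments": {
  "moves": [
    [[6,4,-35,0,0,0.8],[5,4,-35,0,0,0],[0,0,-30,0,0,0],[0,0,-15,0,0,0],[0,0,0,0,0,0]]
  ]
}}

```text
clock: 1.65
eef_pos: [497.5, -340.8, 101.6]
eef_rot: [-3.022, 1.563, 1.986]
wrist_force: [-0.2, 0.3, -0.2]
finger_gap: 51.6
```

Run:
```python
from h import *
E=np.array([wz('wrist1',u*.7,v*.7,58)[:2] for u,v in[(35,110),(45,60),(75,22),(110,11),(145,25),(158,60),(152,110),(125,155),(90,178),(55,165)]])
A=np.c_[2*E,np.ones(len(E))];s=np.linalg.lstsq(A,(E**2).sum(1),rcond=None)[0];print(s,np.sqrt(s[2]+s[0]**2+s[1]**2))
print(tcp())
```

```text
[ 5.73313654e+02 -7.36015516e+01 -3.29409636e+05] 68.5280868482052
(array([ 497.54042296, -340.81329029,  101.64245686]), array([[-2.99455638e-03,  9.56453334e-01,  2.91869922e-01],
       [ 6.78670799e-03,  2.91883948e-01, -9.56429664e-01],
       [-9.99972486e-01, -8.83246619e-04, -7.36523243e-03]]))
```

Call:
{"name": "jog_arm", "arguments": {
  "moves": [
    [[-1,-7,-3,0,0,0],[0,0,0,0,0,0]]
  ]
}}

```text
clock: 1.85
eef_pos: [497.2, -347.3, 99.8]
eef_rot: [-3.09, 1.564, 1.922]
wrist_force: [0.1, -0.9, -0.1]
finger_gap: 51.8
```

Call:
{"name": "jog_arm", "arguments": {
  "moves": [
    [[0,0,0,0,0,0],[0,0,0,0,0,0],[0,0,0,0,0,0],[0,0,0,0,0,0],[0,0,0,0,0,0]]
  ],
  "gripper": -1,
  "squeeze": 30
}}

```text
clock: 2.35
eef_pos: [498.2, -348.0, 102.9]
eef_rot: [2.477, 1.567, 1.206]
wrist_force: [-1.0, 2.9, 1.8]
finger_gap: 15.1
```

Call:
{"name": "jog_arm", "arguments": {
  "moves": [
    [[0,0,15,0,0,0],[0,0,25,0,0,0],[0,0,30,0,0,0],[0,0,25,0,0,0],[0,0,0,0,0,0]]
  ]
}}

```text
clock: 2.85
eef_pos: [496.4, -346.7, 201.7]
eef_rot: [-3.027, 1.563, 1.985]
wrist_force: [0.8, -0.8, -4.2]
finger_gap: 13.5
```

Call:
{"name": "jog_arm", "arguments": {
  "moves": [
    [[7,26,0,0,0,0],[12,42,0,0,0,0],[12,42,0,0,0,0],[12,42,0,0,0,0],[11,40,0,0,0,0]]
  ]
}}

```text
clock: 3.35
eef_pos: [547.8, -152.1, 196.5]
eef_rot: [-2.632, 1.558, 2.372]
wrist_force: [0.3, -1.4, -5.5]
finger_gap: 13.7
```

Call:
{"name": "jog_arm", "arguments": {
  "moves": [
    [[11,38,0,0,0,0],[8,28,0,0,0,0],[3,12,0,0,0,0],[0,0,0,0,0,0],[0,0,0,0,0,0]]
  ]
}}

```text
clock: 3.85
eef_pos: [568.6, -66.2, 190.9]
eef_rot: [-2.431, 1.55, 2.579]
wrist_force: [0.3, 0.4, -5.2]
finger_gap: 13.8
```

Run:
```python
from h import *
print(tcp()); a,d,p=snap('wrist','wrist2'); b=snap('side','side2')[0]
cv2.imwrite('pics/c2.png',np.hstack([cv2.resize(a,(480,360)),cv2.resize(b[170:290,185:291],None,fx=3,fy=3)]))
```

```text
(array([568.62933577, -66.22716571, 190.94046199]), array([[-0.01739051,  0.95602211,  0.29277856],
       [ 0.01097325,  0.2929877 , -0.95605324],
       [-0.99978856, -0.01341352, -0.01558587]]))
```

View pics/c2.png

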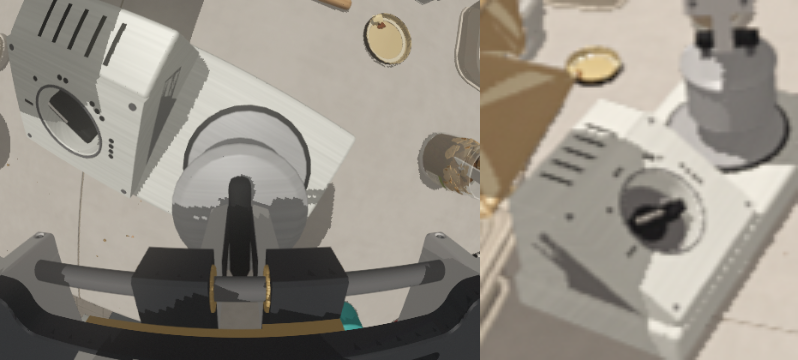

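Wrist view: the pot is held above the plate, whose far rim runs from (185,160) through (248,107) to (309,165). The side view agrees. I'll check the plate centre with a fixed-radius fit.

Run:
```python
from h import *
from scipy.optimize import least_squares
E=np.array([wz('wrist2',u*560/480,v*560/480,58)[:2] for u,v in[(187,165),(192,140),(215,115),(248,106),(280,115),(300,138),(309,165),(308,185)]])
for r in(66,68):
  q=least_squares(lambda c:np.hypot(*(E-c).T)-r,[570,-70]);print(q.x,q.cost)
# lid centre of pot in view: bar far end
print(wz('wrist2',240*560/480,178*560/480,190.9+5))
```

```text
[577.30484843 -71.03006813] 9.987664232126347
[574.90949636 -71.28473231] 5.080180896342854
[603.00428257 -55.75858706 195.9       ]
```

Call:
{"name": "jog_arm", "arguments": {
  "moves": [
    [[5,-5,-5,-0.6,-1,0],[0,0,-12,0,0,0],[0,0,-6,0,0,0],[0,0,0,0,0,0]]
  ]
}}

```text
clock: 4.35
eef_pos: [573.3, -75.2, 165.6]
eef_rot: [0.769, 1.569, -0.51]
wrist_force: [-0.2, 0.6, -5.5]
finger_gap: 13.8
```

Run:
```python
from h import *
print(tcp())
```

```text
(array([573.34508271, -75.20536744, 165.55958278]), array([[ 1.35186697e-03,  9.57581568e-01,  2.88159180e-01],
       [-7.55315250e-04,  2.88160339e-01, -9.57581876e-01],
       [-9.99998801e-01,  1.07687229e-03,  1.11283041e-03]]))
```

Call:
{"name": "jog_arm", "arguments": {
  "moves": [
    [[0,3,-2,0,0,0],[0,0,-2,0,0,0],[0,0,0,0,0,0]]
  ]
}}

```text
clock: 4.65
eef_pos: [573.4, -72.1, 161.4]
eef_rot: [0.8, 1.569, -0.479]
wrist_force: [-0.6, 0.6, -6.0]
finger_gap: 13.6
```

Call:
{"name": "jog_arm", "arguments": {
  "moves": [
    [[0,0,-1.5,0,0,0],[0,0,0,0,0,0]]
  ]
}}

```text
clock: 4.85
eef_pos: [573.9, -72.2, 161.7]
eef_rot: [0.89, 1.567, -0.388]
wrist_force: [0.1, 1.0, -4.8]
finger_gap: 14.0
```

Call:
{"name": "jog_arm", "arguments": {
  "moves": [
    [[0,0,-2,0,0,0],[0,0,0,0,0,0]]
  ]
}}

```text
clock: 5.05
eef_pos: [574.5, -72.5, 161.5]
eef_rot: [0.916, 1.564, -0.363]
wrist_force: [-0.1, -0.8, -5.6]
finger_gap: 13.6
```

Call:
{"name": "jog_arm", "arguments": {
  "moves": [
    [[0,0,-2,0,0,0],[0,0,0,0,0,0]]
  ]
}}

```text
clock: 5.25
eef_pos: [575.2, -72.8, 161.3]
eef_rot: [0.926, 1.561, -0.353]
wrist_force: [-0.2, 0.2, -5.4]
finger_gap: 13.4
```

Call:
{"name": "jog_arm", "arguments": {
  "moves": [
    [[-1,0,-4,0,0,0]]
  ]
}}

```text
clock: 5.35
eef_pos: [575.9, -73.2, 160.6]
eef_rot: [0.996, 1.554, -0.282]
wrist_force: [-4.7, 1.0, 39.3]
finger_gap: 13.9
```

Call:
{"name": "jog_arm", "arguments": {
  "moves": [
    [[0,0,-4,0,0,0]]
  ]
}}

```text
clock: 5.45
eef_pos: [577.0, -73.1, 160.4]
eef_rot: [1.042, 1.549, -0.237]
wrist_force: [-16.5, 5.5, 35.7]
finger_gap: 13.4
```

Call:
{"name": "jog_arm", "arguments": {
  "moves": [
    [[0,0,1,0,0,0],[0,0,0,0,0,0],[0,0,0,0,0,0],[0,0,0,0,0,0]]
  ],
  "gripper": 0
}}

```text
clock: 5.85
eef_pos: [577.9, -73.0, 162.5]
eef_rot: [1.062, 1.546, -0.216]
wrist_force: [0.2, -0.4, -0.0]
finger_gap: 42.7
```

Call:
{"name": "jog_arm", "arguments": {
  "moves": [
    [[0,0,20,0,0,0],[0,0,40,0,0,0],[0,0,40,0,0,0],[0,0,0,0,0,0]]
  ]
}}

```text
clock: 6.25
eef_pos: [576.7, -72.8, 263.1]
eef_rot: [1.052, 1.551, -0.226]
wrist_force: [0.8, -0.3, -0.0]
finger_gap: 46.7
```

Run:
```python
from h import *
print(tcp()); a,d,p=snap('wrist','wrist3'); b=snap('side','side3')[0]
cv2.imwrite('pics/c3.png',cv2.resize(a,(800,600),interpolation=cv2.INTER_CUBIC))
print(manip.read_state()['joints'])
```

```text
(array([576.70482433, -72.77195553, 263.10194231]), array([[ 0.01928508,  0.95729625,  0.28846485],
       [-0.00442781,  0.28859745, -0.95744029],
       [-0.99980422,  0.01718704,  0.00980435]]))
[-1.88273105e-01  3.37235505e-01  1.39376787e+00 -7.44555758e-04
  1.39760272e+00  1.08999199e+00]
```

View pics/c3.png

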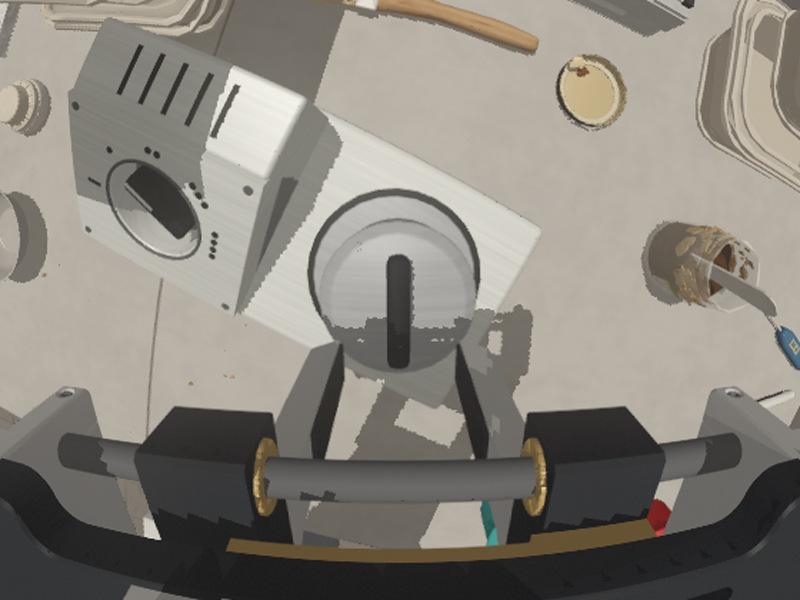

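```bash
cat > k.py <<'E'
from h import *
from scipy.optimize import least_squares
k=.7;T='wrist3'
a,b=[wz(T,398*k,v*k,162) for v in(257,367)];print('bar',(a+b)/2,np.linalg.norm(a-b))
E=np.array([wz(T,u*k,v*k,58)[:2] for u,v in[(310,275),(318,240),(340,208),(370,192),(398,188),(430,194),(460,215),(475,245),(480,275),(472,305)]])
for r in(66,68): q=least_squares(lambda c:np.hypot(*(E-c).T)-r,[570,-70]);print('plate',q.x,q.cost)
M=np.array([w(T,u*k,v*k) for u,v in[(94,181),(109,150),(152,153),(198,195),(213,245),(95,205),(190,270),(215,215),(130,140),(235,200),(100,220),(75,105),(250,190),(225,306),(87,229)]])
c=M.mean(0);n=np.linalg.svd(M-c)[2][2];n*=np.sign(n[2]);print('n',n,np.degrees(np.arccos(n[2])),'yaw',np.degrees(np.arctan2(-n[1],-n[0])),((M-c)@n).round(1))
# pixel->plane
def pl(u,v,off=0):
    A=wz(T,u*k,v*k,0);B=wz(T,u*k,v*k,200);t=((c+off*n-A)@n)/((B-A)@n);return A+t*(B-A)
up=np.array([0,0,1])-n[2]*n;up/=np.linalg.norm(up);left=np.cross(n,up)
print('up',up,'left',left)
rim=np.array([pl(u,v) for u,v in[(109,195),(112,170),(135,160),(165,175),(190,210),(200,240),(190,258),(160,252),(130,230)]])
R2=np.c_[rim@left,rim@up];q=least_squares(lambda p:np.hypot(*(R2-p[:2]).T)-p[2],[*R2.mean(0),43]);o=q.x[0]*left+q.x[1]*up+(c@n)*n
print('mouth',o,q.x[2],q.cost);
for u,v in[(94,181),(109,150),(152,153),(198,195),(213,245)]:
    d=pl(u,v)-o;print((d@left).round(1),(d@up).round(1),np.degrees(np.arctan2(d@up,d@left)).round(1))
np.savez('k.npz',o=o,n=n,up=up,left=left)
im=cv2.imread('pics/wrist3.png')[90:200,40:180];cv2.imwrite('pics/c4.png',cv2.resize(im,None,fx=5,fy=5,interpolation=cv2.INTER_CUBIC))
E
python3 k.py
```

```text
bar [574.27928318 -73.46071712 162.        ] 67.76024718276346
plate [579.53973    -71.36119723] 18.183145785449124
plate [577.34589602 -71.48761186] 2.7408842809286473
n [-0.56419947  0.11126802  0.81810658] 35.10429777760725 yaw -11.156362223220606 [ 0.5  0.2 -0.6  0.6  0.4 -0.2 -0.5 -0.  -0.5 -0.6 -0.4  0.5  0.2  0.5
 -0. ]
up [ 0.80264666 -0.15829313  0.57506662] left [0.19348718 0.9811028  0.        ]
mouth [581.01463184 119.93728433 107.12776757] 44.42095840626769 16.180080940570537
61.1 -0.8 -0.7
42.0 39.4 43.2
0.9 56.1 89.1
-39.7 39.9 134.9
-56.7 -0.8 -179.2
```

View pics/c4.png

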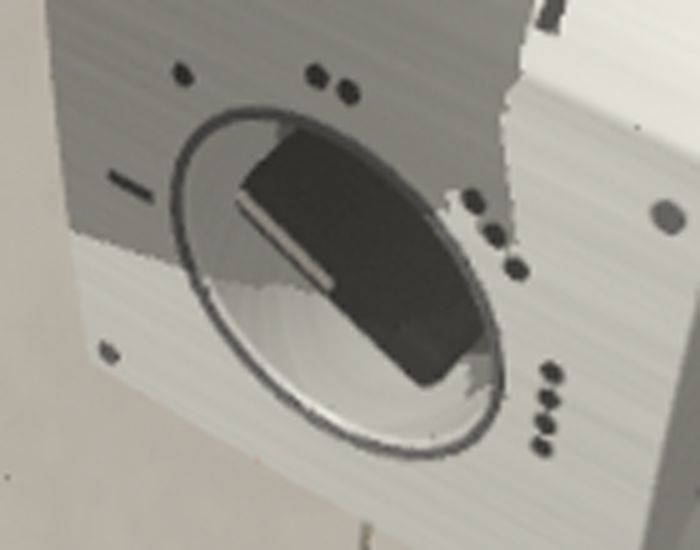

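The pot stands within about 4 mm of the plate centre. The crop shows the knob bar's corners at (240,188), (300,125), (487,325) and (425,385), with the white line on the upper-left end.

```bash
cat >> k.py <<'E'
print('---')
o=o+2*left
for off in(-2,-12,-30):
  for u,v in[(240,188),(300,125),(487,325),(425,385),(330,290)]:
    d=pl((40+u/5)/k,(90+v/5)/k,off)-o;print(off,(d@left).round(1),(d@up).round(1))
z=np.load('pics/wrist3.npz');
for u,v in[(270,170),(330,220),(400,320),(450,320),(300,150),(280,220),(360,350),(420,300),(380,230)]: d=w(T,40+u/5,90+v/5,0)-o;print(u,v,(d@left).round(1),(d@up).round(1),(d@n).round(1))
from scipy.spatial.transform import Rotation
E
python3 k.py | sed -n '/---/,$p'
```

```text
---
-2 25.4 13.8
-2 8.4 40.0
-2 -41.6 11.9
-2 -27.0 -16.5
-2 -0.3 -2.5
-12 34.2 1.6
-12 16.4 29.1
-12 -36.0 -0.4
-12 -20.8 -30.2
-12 7.3 -15.5
-30 50.1 -20.4
-30 30.8 9.4
-30 -26.0 -22.6
-30 -9.5 -54.9
-30 20.9 -39.0
270 170 20.2 18.5 -6.4
330 220 5.3 9.7 -9.2
400 320 -18.7 -2.1 -3.5
450 320 -26.2 -5.2 -12.3
300 150 19.8 17.1 -16.5
280 220 13.9 10.6 -2.0
360 350 5.1 -43.5 -21.7
420 300 -19.5 -0.9 -9.9
380 230 -4.1 7.1 -15.3
```

```bash
cat > g.py <<'E'
from h import *
import sys
from scipy.spatial.transform import Rotation as Ro
z=np.load('k.npz');n=z['n'];left=z['left'];up=z['up'];o=z['o']+2*left
def goal(ang,h,dl=0,du=0):  # ang: line deg cw from left
    a=np.radians(ang);bar=np.cos(a)*left+np.sin(a)*up
    jaw=-np.sin(a)*left+np.cos(a)*up; X=-n
    p,R=tcp();G=np.c_[X,np.cross(jaw,X),jaw]
    t=o+h*n+dl*left+du*up
    d=t-p
    print('tcp rel mouth l,u,n',((p-o)@np.c_[left,up,n]).round(1),'jaw ang',np.degrees(np.arctan2(-(R[:,2]@left),R[:,2]@up)).round(1),'shift',d.round(1),'rotvec deg',np.degrees(Ro.from_matrix(G@R.T).as_rotvec()).round(1))
    s=manip.read_state();print(s['clock'],s['joints'].round(2),s['wrist_force'].round(1),s['moment'].round(2),s['finger_gap'])
if __name__=='__main__':
    print('n',n,'left',left,'up',up,'o',o)
    goal(*map(float,sys.argv[1:]))
E
python3 g.py 30 90
```

```text
n [-0.56419947  0.11126802  0.81810658] left [0.19348718 0.9811028  0.        ] up [ 0.80264666 -0.15829313  0.57506662] o [581.40160619 121.89948994 107.12776757]
tcp rel mouth l,u,n [-191.9  112.8  105.3] jaw ang 66.4 shift [-44.8 204.5 -77.4] rotvec deg [-16.3 -30.9  31. ]
6.35 [-0.19  0.34  1.39 -0.    1.4   1.09] [ 0.6  0.7 -0.4] [ 0.    0.06 -0.02] 46.89939013178397
```

Call:
{"name": "jog_arm", "arguments": {
  "moves": [
    [[-8,34,0,-2.7,-5.2,5.2],[-8,34,-5,-2.7,-5.2,5.2],[-8,34,-10,-2.7,-5.2,5.2],[-8,34,-15,-2.7,-5.2,5.2],[-6,34,-20,-2.7,-5.2,5.2]]
  ],
  "gripper": -0.15
}}

```text
clock: 6.85
eef_pos: [535.3, 99.5, 199.5]
eef_rot: [0.573, 1.043, -0.228]
wrist_force: [1.5, -0.3, -1.0]
finger_gap: 39.7
```

```bash
python3 g.py 30 70|tail -2
```

```text
tcp rel mouth l,u,n [-30.9  19.7  99. ] jaw ang 34.5 shift [  6.6  30.2 -35.1] rotvec deg [-2.5 -4.5  4.3]
6.85 [ 0.22  0.1   1.91 -0.35  0.68  1.24] [ 1.5 -0.3 -1. ] [0.02 0.24 0.02] 39.66360997660951
```

Call:
{"name": "jog_arm", "arguments": {
  "moves": [
    [[3,20,-20,-2.5,-4.5,4.3],[3,10,-15,0,0,0],[0,0,0,0,0,0],[0,0,0,0,0,0]]
  ]
}}

```text
clock: 7.25
eef_pos: [534.3, 134.5, 154.3]
eef_rot: [0.515, 0.965, -0.184]
wrist_force: [-0.7, -1.0, 0.7]
finger_gap: 40.0
```

```bash
python3 - <<'E'
from h import *
a,d,p=snap('wrist','wrist4'); cv2.imwrite('pics/c5.png',cv2.resize(a,(800,600),interpolation=cv2.INTER_CUBIC))
E
python3 g.py 30 -5|tail -2
```

```text
tcp rel mouth l,u,n [  3.  -12.4  66.6] jaw ang 29.0 shift [ 49.8 -12.9 -51.5] rotvec deg [ 0.2 -0.4 -1. ]
7.3 [ 0.3   0.17  1.98 -0.57  0.52  1.43] [-0.4  0.6  0.6] [-0.01  0.31  0.  ] 39.92160098463603
```

View pics/c5.png

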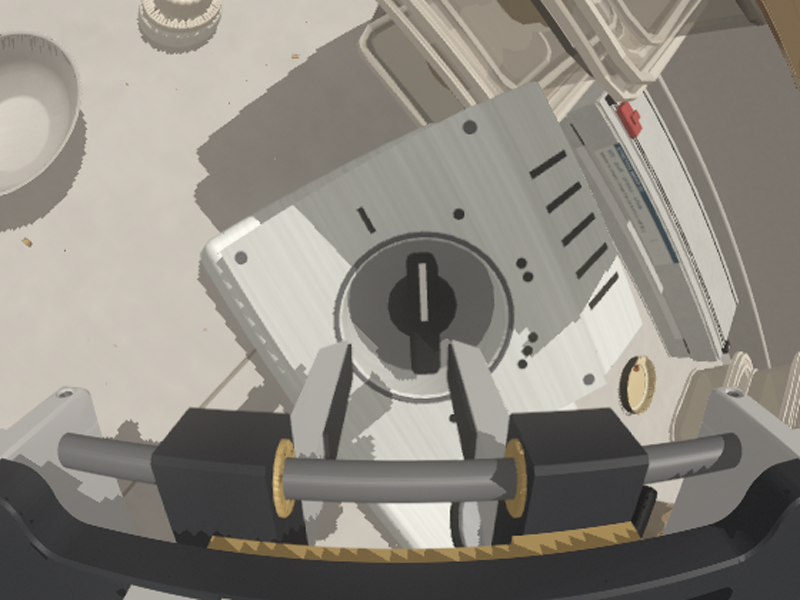

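The knob shows clearly: white line from (422,263) to (425,320), bar ends at (422,253) and (427,373), and the recess spans 334–513 by 231–402. The bar runs nearly parallel to the pads.

```bash
cat > m.py <<'E'
from g import *
from scipy.optimize import least_squares
T='wrist4';k=.7
def pl(u,v,off=0):
    A=wz(T,u*k,v*k,0);B=wz(T,u*k,v*k,200);t=((o+off*n-A)@n)/((B-A)@n);d=A+t*(B-A)-o;return np.array([d@left,d@up])
r=np.array([pl(*p) for p in[(334,315),(345,280),(370,248),(423,231),(475,247),(503,280),(513,316),(500,355),(478,382),(360,380),(342,350)]])
q=least_squares(lambda p:np.hypot(*(r-p[:2]).T)-p[2],[0,0,43]);print('mouth',q.x,q.cost)
for p in[(422,253),(427,373),(422,263),(425,320),(408,260),(434,258)]:print('bar',pl(*p,-2))
a=pl(422,253,-2)-pl(427,373,-2);print('ang',np.degrees(np.arctan2(a[1],a[0])),np.hypot(*a))
for p in[(366,220),(459,214),(524,270),(528,347),(453,418)]:print('mark',pl(*p))
E
python3 m.py
```

```text
mouth [-0.1204226  -1.37748996 46.18044354] 2.0161702680841627
bar [31.243093   14.71999275]
bar [-27.54488858 -13.72988453]
bar [26.77157668 12.30108316]
bar [-0.38506969 -0.54476703]
bar [31.48780282  6.89962945]
bar [26.12798008 18.77697395]
ang 25.824213739298404 65.31020055298058
mark [59.24343367 -1.24131729]
mark [39.98330782 39.97622473]
mark [-0.85917211 56.4902261 ]
mark [-40.25999164  40.94517137]
mark [-58.68549221 -13.6689495 ]
```

Call:
{"name": "jog_arm", "arguments": {
  "moves": [
    [[9,-5,5,2,-1,-3],[14,-3,-20,0,0,0],[0,0,0,0,0,0]]
  ]
}}

```text
clock: 7.6
eef_pos: [559.1, 123.8, 141.5]
eef_rot: [0.585, 0.952, -0.185]
wrist_force: [-0.1, -0.1, -0.3]
finger_gap: 39.9
```

```bash
python3 g.py 26 -5 0 -1|tail -2
```

```text
tcp rel mouth l,u,n [-2.5  1.6 40.9] jaw ang 33.1 shift [ 24.3  -2.3 -39. ] rotvec deg [-4.2  1.2  5.6]
7.6 [ 0.26  0.23  1.95 -0.59  0.47  1.5 ] [-0.1 -0.1 -0.3] [0.04 0.33 0.05] 39.92479649450388
```

Call:
{"name": "jog_arm", "arguments": {
  "moves": [
    [[0,2,0,-4.2,1.2,5.6],[11,-2,-17,0,0,0],[0,0,0,0,0,0]]
  ]
}}

```text
clock: 7.9
eef_pos: [570.8, 121.9, 127.5]
eef_rot: [0.45, 0.957, -0.198]
wrist_force: [-0.3, -0.2, -0.1]
finger_gap: 40.0
```

```bash
python3 g.py 26 -5 0 -1|tail -2
```

```text
tcp rel mouth l,u,n [-2.   3.2 22.6] jaw ang 25.9 shift [ 12.6  -0.4 -25. ] rotvec deg [ 0.1  0.  -0. ]
7.9 [ 0.26  0.27  1.93 -0.62  0.45  1.4 ] [-0.3 -0.2 -0.1] [0.07 0.3  0.02] 39.96366773578878
```

Call:
{"name": "jog_arm", "arguments": {
  "moves": [
    [[4,0,-13,0,0,0],[8,0,-11,0,0,0],[0,0,0,0,0,0]]
  ]
}}

```text
clock: 8.2
eef_pos: [583.0, 121.1, 107.2]
eef_rot: [0.452, 0.954, -0.199]
wrist_force: [-0.7, -0.4, 1.0]
finger_gap: 39.7
```

```bash
python3 g.py 26 -5 0 -1|tail -2
```

```text
tcp rel mouth l,u,n [-0.5  1.5 -0.9] jaw ang 26.1 shift [ 0.4  0.4 -4.8] rotvec deg [0.1 0.2 0.2]
8.2 [ 0.25  0.33  1.91 -0.67  0.42  1.45] [-0.7 -0.4  1. ] [0.02 0.28 0.02] 39.68545018815025
```

Turning the knob from this grasp would drive joint 6 to about 2.56, past its 2.55 limit. I'll back out, flip the tool by half a turn, and grasp again.

Call:
{"name": "jog_arm", "arguments": {
  "moves": [
    [[-7,1.5,12,0,0,0],[-17,3,22,0,0,0],[0,0,0,-4.8,0.95,6.9],[0,0,0,-4.8,0.95,6.9],[0,0,0,-4.8,0.95,6.9]]
  ]
}}

```text
clock: 8.7
eef_pos: [556.2, 125.3, 149.6]
eef_rot: [0.004, 0.95, -0.198]
wrist_force: [-0.3, 0.1, 0.4]
finger_gap: 40.0
```

```bash
python3 g.py -154 35 0 -1|tail -2
python3 - <<'E'
from h import *
p=manip.camera_params('wrist');R=cv2.Rodrigues(p['rvec'])[0];c=-R.T@p['tvec'];t,Rt=tcp();print('cam in tool',Rt.T@(c-t))
E
```

```text
tcp rel mouth l,u,n [-1.6  3.7 49.4] jaw ang 0.4 shift [  4.7   0.7 -14.4] rotvec deg [-87.5  17.5 125.9]
8.7 [ 0.27  0.21  1.95 -0.6   0.49  0.94] [-0.3  0.1  0.4] [0.06 0.3  0.04] 39.95589670878688
cam in tool [-159.27690271   78.59366783   -0.22403777]
```

Call:
{"name": "jog_arm", "arguments": {
  "moves": [
    [[0,0,0,-4.8,0.95,6.9],[0,0,0,-4.8,0.95,6.9],[0,0,0,-4.8,0.95,6.9],[0,0,0,-4.8,0.95,6.9],[0,0,0,-4.8,0.95,6.9]]
  ]
}}

```text
clock: 9.2
eef_pos: [554.1, 125.1, 157.8]
eef_rot: [-0.737, 0.946, -0.187]
wrist_force: [-0.7, 0.0, -0.1]
finger_gap: 40.1
```

Call:
{"name": "jog_arm", "arguments": {
  "moves": [
    [[0,0,0,-4.8,0.95,6.9],[0,0,0,-4.8,0.95,6.9],[0,0,0,-4.8,0.95,6.9],[0,0,0,-4.8,0.95,6.9],[0,0,0,-4.8,0.95,6.9]]
  ]
}}

```text
clock: 9.7
eef_pos: [551.8, 124.9, 165.7]
eef_rot: [-1.477, 0.948, -0.174]
wrist_force: [0.3, -0.7, -0.5]
finger_gap: 40.3
```

Call:
{"name": "jog_arm", "arguments": {
  "moves": [
    [[0,0,0,-4.8,0.95,6.9],[0,0,0,-4.8,0.95,6.9],[0,0,0,-4.8,0.95,6.9],[0,0,0,-4.8,0.95,6.9],[0,0,0,-4.8,0.95,6.9]]
  ]
}}

```text
clock: 10.2
eef_pos: [549.3, 124.8, 173.4]
eef_rot: [-2.221, 0.955, -0.167]
wrist_force: [-0.8, -0.4, 0.3]
finger_gap: 39.7
```

```bash
python3 g.py -154 35 0 -1|tail -2
```

```text
tcp rel mouth l,u,n [-3.4 11.9 72.7] jaw ang -128.6 shift [ 11.5   1.2 -38.2] rotvec deg [-15.1   2.9  20.3]
10.2 [ 0.27  0.15  1.95 -0.5   0.53 -1.41] [-0.8 -0.4  0.3] [0.14 0.24 0.02] 39.74163383817943
```

Call:
{"name": "jog_arm", "arguments": {
  "moves": [
    [[4,0,-13,-5,1,6.8],[4,1,-13,-5,1,6.8],[4,0,-13,-5,1,6.8],[0,0,0,0,0,0]]
  ]
}}

```text
clock: 10.6
eef_pos: [560.3, 125.7, 140.1]
eef_rot: [-2.689, 0.956, -0.186]
wrist_force: [-0.1, 0.1, -0.0]
finger_gap: 39.9
```

```bash
python3 g.py -154 -3 0 -1|tail -2
```

```text
tcp rel mouth l,u,n [-0.3  1.5 39.3] jaw ang -154.5 shift [ 21.9  -4.  -36. ] rotvec deg [ 0.1  0.1 -0.6]
10.6 [ 0.27  0.23  1.94 -0.59  0.47 -1.77] [-0.1  0.1 -0. ] [ 0.12  0.24 -0.04] 39.90847685459311
```

Call:
{"name": "jog_arm", "arguments": {
  "moves": [
    [[8,-2,-15,0,0,0],[8,-1,-12,0,0,0],[5,-1,-8,0,0,0],[0,0,0,0,0,0]]
  ]
}}

```text
clock: 11.0
eef_pos: [581.8, 121.7, 110.4]
eef_rot: [-2.669, 0.951, -0.183]
wrist_force: [0.2, -0.1, -0.1]
finger_gap: 39.9
```

```bash
python3 g.py -154 -3 0 -1|tail -2
```

```text
tcp rel mouth l,u,n [-0.1  2.2  2.4] jaw ang -153.4 shift [ 0.5  0.  -6.3] rotvec deg [-0.5  0.5  0.2]
11.0 [ 0.25  0.32  1.91 -0.66  0.41 -1.7 ] [ 0.2 -0.1 -0.1] [0.15 0.25 0.06] 39.904016247363685
```

Call:
{"name": "jog_arm", "arguments": {
  "moves": [
    [[0.5,0,-6.5,0,0,0],[0,0,0,0,0,0]]
  ]
}}

```text
clock: 11.2
eef_pos: [582.2, 121.7, 105.1]
eef_rot: [-2.665, 0.95, -0.183]
wrist_force: [-0.2, -0.4, -0.5]
finger_gap: 39.7
```

Call:
{"name": "jog_arm", "arguments": {
  "moves": [
    [[0,0,0,0,0,0],[0,0,0,0,0,0],[0,0,0,0,0,0],[0,0,0,0,0,0],[0,0,0,0,0,0]]
  ],
  "gripper": -1,
  "squeeze": 20
}}

```text
clock: 11.7
eef_pos: [581.7, 122.3, 106.0]
eef_rot: [-2.663, 0.949, -0.181]
wrist_force: [3.6, -2.1, -2.4]
finger_gap: 16.0
```

```bash
python3 g.py -90 -3 0 -1|tail -2
```

```text
tcp rel mouth l,u,n [ 0.5 -0.4 -1. ] jaw ang -153.2 shift [ 0.6 -0.6 -1.9] rotvec deg [ 35.7  -6.3 -51.8]
11.7 [ 0.25  0.33  1.92 -0.68  0.4  -1.67] [ 3.6 -2.1 -2.4] [-0.04 -0.05 -0.1 ] 16.026250290696133
```

Call:
{"name": "jog_arm", "arguments": {
  "moves": [
    [[0.3,0,-1,4.5,-0.9,-6.5],[0.3,0,-1,4.5,-0.9,-6.5],[0.3,0,-1,4.5,-0.9,-6.5],[0.3,0,-1,4.5,-0.9,-6.5]]
  ]
}}

```text
clock: 12.1
eef_pos: [582.7, 121.7, 106.1]
eef_rot: [-2.101, 0.942, -0.195]
wrist_force: [-18.9, -2.5, 19.4]
finger_gap: 16.1
```

```bash
python3 g.py -90 -3 0 -1|tail -2
```

```text
tcp rel mouth l,u,n [ 0.   0.5 -1.6] jaw ang -120.3 shift [-0.4  0.  -2. ] rotvec deg [ 17.5  -2.5 -24.7]
12.1 [ 0.25  0.33  1.92 -0.71  0.4  -1.06] [-18.9  -2.5  19.4] [-0.52  1.24 -0.47] 16.1235385901765
```

Call:
{"name": "jog_arm", "arguments": {
  "moves": [
    [[0,0,0,4.5,-0.7,-6.3],[-0.3,0,0.3,4.5,-0.7,-6.3],[0,0,0,4.5,-0.7,-6.3]]
  ]
}}

```text
clock: 12.4
eef_pos: [582.6, 120.8, 106.5]
eef_rot: [-1.678, 0.952, -0.197]
wrist_force: [-0.5, -2.0, 1.4]
finger_gap: 15.7
```

```bash
python3 g.py -90 -3 0 -1|tail -2
```

```text
tcp rel mouth l,u,n [-0.9  0.8 -1.3] jaw ang -96.0 shift [-0.3  1.  -2.4] rotvec deg [ 3.5 -0.3 -4.9]
12.4 [ 0.25  0.33  1.91 -0.68  0.41 -0.67] [-0.5 -2.   1.4] [-0.19  0.07 -0.19] 15.703950071279335
```

Call:
{"name": "jog_arm", "arguments": {
  "moves": [
    [[0,0,0,3.8,-0.5,-5.4],[0,0,0,0,0,0],[0,0,0,0,0,0]]
  ]
}}

```text
clock: 12.7
eef_pos: [582.6, 120.4, 106.6]
eef_rot: [-1.558, 0.957, -0.198]
wrist_force: [0.1, 0.7, -1.9]
finger_gap: 15.6
```

```bash
python3 g.py -90 -3 0 -1|tail -2
```

```text
tcp rel mouth l,u,n [-1.2  0.9 -1.3] jaw ang -89.1 shift [-0.3  1.3 -2.5] rotvec deg [-0.4  0.2  0.8]
12.7 [ 0.25  0.33  1.91 -0.66  0.41 -0.57] [ 0.1  0.7 -1.9] [ 0.29  0.18 -0.  ] 15.61930488313955
```

Now release, withdraw along n, and look.

Call:
{"name": "jog_arm", "arguments": {
  "moves": [
    [[0,0,0,0,0,0],[0,0,0,0,0,0],[0,0,0,0,0,0],[0,0,0,0,0,0]]
  ],
  "gripper": -0.2
}}

```text
clock: 13.1
eef_pos: [582.8, 120.5, 106.9]
eef_rot: [-1.565, 0.956, -0.198]
wrist_force: [-0.7, 0.2, -0.8]
finger_gap: 37.3
```

Call:
{"name": "jog_arm", "arguments": {
  "moves": [
    [[-8,1.5,12,0,0,0],[-14,3,20,0,0,0],[-22,4,33,0,0,0],[-22,4,33,0,0,0],[0,0,0,0,0,0]]
  ]
}}

```text
clock: 13.6
eef_pos: [514.0, 133.0, 207.0]
eef_rot: [-1.568, 0.958, -0.198]
wrist_force: [0.5, 0.4, 0.4]
finger_gap: 37.8
```

Run:
```python
from h import *
a,d,p=snap('wrist','wrist5'); b=snap('side','side5')[0]
cv2.imwrite('pics/c6.png',np.hstack([cv2.resize(a,(480,360)),cv2.resize(b[160:280,185:291],None,fx=3,fy=3)]))
s=manip.read_state();print(s['clock'],s['wrist_force'],s['finger_gap'],s['eef_pos'])
```

```text
13.7 [ 0.15833022 -0.35464753 -1.09304201] 37.444695109581886 [514.33142749 132.29559765 203.44522821]
```

View pics/c6.png

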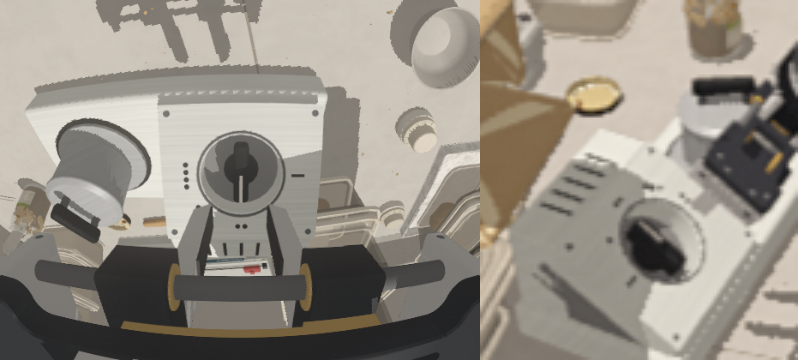

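The white line runs from (240,176) to (240,203), pointing at the two dots at (241,226). The pot stands on the plate. I'll measure the angle.

```bash
cat > f.py <<'E'
from g import *
T='wrist5';k=560/480
def pl(u,v,off=0):
    A=wz(T,u*k,v*k,0);B=wz(T,u*k,v*k,200);t=((o+off*n-A)@n)/((B-A)@n);d=A+t*(B-A)-o;return np.array([d@left,d@up])
for (p,q) in[((241,142),(240,205)),((240,176),(240,203))]:
    a=pl(*q,-2)-pl(*p,-2);print(a,np.degrees(np.arctan2(a[1],a[0])))
print('two dots',pl(240.5,226),'off',pl(298,176))
s=[wz(T,u*k,v*k,162) for u,v in[(53,210),(100,237)]];print('bar approx',sum(s)/2)
E
python3 f.py
```

```text
[-1.39798773 68.51183188] 91.16896133728731
[-0.16472658 30.24194576] 90.31208456456636
two dots [-1.05937881 56.77233337] off [60.00601152 -0.31044211]
bar approx [560.23714311 -57.50007549 162.        ]
```

Run:
```python
from h import *
for T,us,vs in(('wrist5',range(45,150),range(130,290)),('wrist3',range(210,345),range(140,262))):
  P=np.array([w(T,u,v,0) for u in us for v in vs]);P=P[~np.isnan(P).any(1)]
  b=P[(P[:,2]>145)&(P[:,2]<172)&(np.hypot(P[:,0]-574,P[:,1]+73)<60)];l=P[(abs(P[:,2]-134)<5)&(np.hypot(P[:,0]-574,P[:,1]+73)<75)]
  print(T,len(b),(b.min(0)+b.max(0))/2,b.max(0),len(l),(l.min(0)+l.max(0))/2)
```

```text
wrist5 1192 [571.5770006  -72.00736625 154.57660422] [605.20550958 -57.65621773 164.14812619] 2367 [571.87499786 -70.91438665 133.99933255]
wrist3 1251 [573.65151472 -73.82152107 157.10301335] [607.2663092  -58.59604893 165.39602186] 6104 [573.70258623 -73.37236366 131.53449634]
```

The depth data puts the pot at about (572–574, −72) before and after the knob turn, so it hasn't moved. It is about 5 mm from the plate centre. The robot is clear of everything, so I'm handing in.

```bash
python3 -c "
from cell import manip
print(manip.sign_off(), manip.read_state()['clock'])"
```

```text
the job is handed in; nothing more can be done
the job is handed in; nothing more can be done
```

The pot stands released on the warming plate and the thermostat points at the two-dot mark. I handed the job in at about 13.8 s of the 58 s allowed; it gave no verdict.

- **Pot:** I lifted the steel pot by its bar and set it down on the plate. Depth data puts its axis at about (573, −72) mm, 3–5 mm from the plate centre by my fits. It had not moved after the knob was turned, and its bar top at z ≈ 164–165 mm matches a pot standing on the plate.
- **Thermostat:** My first grasp on the knob would have run the last joint to its limit before the turn was finished. I backed out without turning it, flipped the tool half a turn, gripped again and turned about 64° clockwise. The line now measures 90.3–91.2° (1.58–1.59 rad), against a target of 1.571 ± 0.14. Contact force peaked at about 27 N during the turn, at the readings I took.
- **Bystanders:** I never went near the jar, timer or bowl. I judged this from the last pictures and did not measure their positions again.
- **One disagreement:** A quick pixel reading of the pot's bar in the last oblique view came out about 20 mm off. The depth data from the same picture contradicted it, and I went with the depth.

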